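Change a holding fixture over from the key-cap insert to the split bar insert

ROBOT

A 7-joint arm with a two-finger parallel gripper is mounted at the origin on a cart in front of the work surface, level with it; the furniture and walls round the work are solid. World frame = base frame: x ahead of the robot, y to its left, z up, the work surface at z = 0. Lengths are in m, angles in rad, forces in N, time in s.
With the tool pointing down it reaches from about 0.35 to 0.9 m from the base axis. Payload 8.1 kg.
Tool frame: the origin (TCP) lies between the finger pads; the fingertips stand 17 mm ahead of it and the grasp point (between the pads) lies 2 mm behind it; z points along the fingers, y is the direction in which the jaws open and shut (so a half turn about z gives the same grasp; the last joint's range is limited). The gripper opens to 92 mm and grips with 3 to 60 N. Pads are 19 mm wide; open, the fingers measure 130 mm over their backs; the gripper's body (75 mm by 190 mm) begins 47 mm behind the grasp point.
Start: joints at [1.01, 0.434, 0.025, 1.573, -0.012, 1.134, -0.075], TCP at [0.276, -0.561, 0.244] pointing down, gripper open.
Joint ranges: [-2.62, 2.62], [-0.44, 2.09], [-1.27, 1.32], [0.08, 2.57], [-1.32, 4.46], [0.12, 2], [-2.74, 2.74]. Speed limits (rad/s): [2.22, 2.22, 3.01, 3.01, 3.14, 3.14, 3.14].

INTERFACE

Orientations are given as a rotation vector (axis times angle).
In Python, from cell import arm gives the robot as it stands. The module is installed in compiled form; this text tells all that it offers.
- The arm moves only by the shell command python3 -m crank 'ROWS' [FORCE]. ROWS is JSON, a list of rows, each a list of 5 numbers: the opening, from 0 (shut) to 1 (fully open), then the shift along the world's x, y, z normalised to -1 to 1, where 1 is 40 cm, then the turn about the world's z normalised to -1 to 1, where 1 is 60 degrees. In form: [[fingers, tx, ty, tz, twist], ...]. A call has exactly 8 rows; each row shifts and turns the commanded pose from where the row before left it; what a row does not reach is not made up. A row lasts 1/12 s, in which the tool goes at most 41.7 mm and 7.16 degrees, less where a joint would pass 70% of its speed; a pose out of reach is approached as far as the arm can. A call with a number of a shift or a turn outside -1 to 1 is refused whole. A call with a gripper value outside its range is refused whole. The fingers move at their own pace and stop on an object; FORCE is the grip in N (left out, the last holds). Time passes only in rows, so rows that do not move let the fingers close, or fill a call up. It gives the time, the measured TCP pose, the force and the opening at its end, in the units of the state.
- arm.observe(): the state, without advancing time (a new reading comes with each control period).
- arm.get_image(name): name is "scene" or "top" or "wrist"; returns the picture (384x512x3 uint8, red, green, blue); there is no depth.
- arm.get_calibration(name): a dict with "intrinsics" (3x3 intrinsics, pixels), "distortion" ([k1, k2, p1, p2, k3] as OpenCV has them; the pictures are not rectified), "extrinsics" (4x4, takes a point from camera to world coordinates). Camera axes: x right, y down, z forward; pixel columns grow to the right and rows downward; lengths in m; the calibration is good to about 2 mm. A picture is of the moment at which its call begins: read the wrist's pose just before it. get_calibration takes no time and is no camera call; for the wrist camera it gives the pose at the moment of the call.
- arm.sign_off(): hands the job in, once; it reports no verdict.
The state is a dict: "clock": time; "joints": joint angles; "dq": joint speeds; "joint_efforts": joint torques, N m; "position": TCP position; "ee_rot": TCP orientation; "force": force on the tool from outside, world axes, zero at the start; "ft_torque": the same for the moment, N m; "width": opening from 0.0 (shut) to 1.0 (fully open).
Only numpy, scipy, OpenCV 4.12 (cv2) and the standard library are available. Lean on these libraries where they do the work, as an engineer would, in place of code of your own. Each camera call takes 0.05 s, during which the arm holds its last target.

TASK

Change the aluminium fixture over for the wooden bar: the solid insert that is in it belongs in the wooden storage block, and the two halves of the split insert, now in the storage block, belong in the fixture, side by side with their rebates facing each other so that they form one channel. Both places are full, so one of the inserts has to wait on a free spot of the desk meanwhile; finish with each insert seated fully down in its pocket and the wooden bar lying flat side down in the channel, centred lengthwise. Leave the screw dish on the desk and the screwdriver on the mat where they are.

Things in the scene. Friction and masses are not known exactly. Their poses are not given: they have to be found in the camera images.
- fixture: Fixed aluminium fixture, plate 140 (x) x 84 (y) x 20 mm with end lugs and, on +y, a low clamp screw with dark knob (to y 84 mm, 19 mm high; not used). Origin: centre of underside, on the 2 mm thick red mat. Centred pocket 96 (x) x 58 (y) mm, floor 6 mm and rim 20 mm above the underside, 6 mm 45-degree chamfer at the mouth; inserts have 3 mm play a side. Holds the solid insert at the start.
- storage_block: Fixed plain wooden block 140 (x) x 84 (y) x 20 mm. Origin: centre of underside, on the mat. Pocket exactly as the fixture's (96 x 58 mm, floor 6 mm, rim 20 mm, 6 mm chamfer). Holds the two halves at the start. In front of the mat (edge at world x = 0.605) the bare desk, z = 0, world x 0.52 to 0.60, y -0.36 to 0.15 m, is clear except for the bar, so an insert can be set down there.
- key_insert: Loose solid grey plastic insert, block 90 (x) x 52 (y) x 52 mm high with two shallow round key-cap recesses in its top, 0.3 kg. Origin: centre of its underside. Grasp across its 52 mm width (y), above the pocket rim. May stand either way round (half turn).
- half_a: Loose half of the split insert, grey plastic, 90 (x) x 26 (y) x 52 mm high. Origin: centre of underside. Along the top of its +y (joint) face runs a rebate 12 mm wide, 10 mm deep; a cross slot 46 mm wide at mid-length, down to 36 mm height, clears the fingers. Joint to joint the halves measure 52 mm in y, graspable together; their rebates form a 24 mm wide channel along x, floor at 42 mm.
- half_b: The other half, mirrored: as half_a, but joint face and rebate on its -y side; 0.14 kg each. At the start it stands beside half_a, its origin about 27 mm along half_a's +y. The pair may go in the pocket either way round (half turn). Grasp above the pocket rim, across y at mid-length (solid there up to 36 mm).
- grip_bar: Loose beech bar, 164 (x) x 19 (y) x 17 mm high, 0.05 kg, flat side down on the desk (z = 0), round on top. Origin: centre of its underside, x along its length. Grasp low across its width at the middle. In the channel it lies along the fixture's x, underside 48 mm above the fixture's underside; the cross slot leaves 6 mm below it for the fingertips.
- screw_dish: Bystander: round steel dish of screws, 76 mm across, 16 mm high, on the desk at the right; origin: centre of its underside.
- driver: Bystander: slim precision screwdriver, 148 x 11 x 10 mm, lying on the mat; origin at the underside, within 20 mm of its middle, x along its length.
There are look-alikes about, which are no part of the job. Leave any orange or pink look-alike of the half_a alone.

How it is judged:
By the outcome, as a careful person would: the job done as asked, in the order asked, and still so for the second after the job is handed in, with the robot touching nothing.
It also fails if it takes over 102 s, if anything falls off the work surface, if the arm or the gripper's body presses on something with over 40 N, if the wrist force passes 120 N, or if a joint passes its speed limit or range.

## Working session

There is one attempt and no reset: what is moved stays moved. The work goes in short steps, Python scripts to look and compute and a shell command to move; the robot and the scene stay as the last step left them, time stands still between calls to the robot, and variables do not carry over. Pictures are saved under pics/ and viewed, and the job is handed in when it is done.

```bash
mkdir -p pics; ls; python3 - <<'E'
from cell import arm
import cv2,numpy as np
s=arm.observe();print({k:np.round(v,3).tolist() for k,v in s.items()})
for n in ["scene","top","wrist"]:
    im=arm.get_image(n);cv2.imwrite(f"pics/{n}0.png",im[:,:,::-1])
    c=arm.get_calibration(n);print(n,np.round(c["intrinsics"],1).tolist(),np.round(c["distortion"],4),np.round(c["extrinsics"],4).tolist())
E
```

```text
pics
{'clock': 0.0, 'joints': [1.01, 0.435, 0.025, 1.574, -0.012, 1.134, -0.075], 'dq': [-0.0, -0.002, 0.002, 0.0, -0.003, -0.001, -0.001], 'joint_efforts': [-0.001, -66.784, 0.985, -31.446, -0.061, 0.043, 0.0], 'position': [0.276, -0.56, 0.243], 'ee_rot': [-3.058, -0.712, 0.001], 'force': [0.042, 0.06, 0.135], 'ft_torque': [-0.067, 0.008, -0.03], 'width': 0.999}
scene [[355.8, 0.0, 253.4], [0.0, 355.8, 191.5], [0.0, 0.0, 1.0]] [-0.0733  0.      0.      0.      0.    ] [[-0.4787, -0.643, 0.5979, 0.0861], [-0.8778, 0.3381, -0.3392, 0.1486], [0.016, -0.6872, -0.7263, 0.7715], [0.0, 0.0, 0.0, 1.0]]
top [[458.9, 0.0, 260.8], [0.0, 458.9, 196.3], [0.0, 0.0, 1.0]] [-0.0269  0.      0.      0.      0.    ] [[-0.0085, -0.991, 0.1337, 0.5001], [-0.9998, 0.0108, 0.0165, -0.197], [-0.0178, -0.1335, -0.9909, 1.229], [0.0, 0.0, 0.0, 1.0]]
wrist [[304.7, 0.0, 254.6], [0.0, 304.7, 189.6], [0.0, 0.0, 1.0]] [-0.0832  0.      0.      0.      0.    ] [[0.4419, -0.8615, -0.25, 0.3436], [-0.897, -0.4247, -0.1224, -0.5275], [-0.0007, 0.2784, -0.9605, 0.3836], [0.0, 0.0, 0.0, 1.0]]
```

View pics/scene0.png

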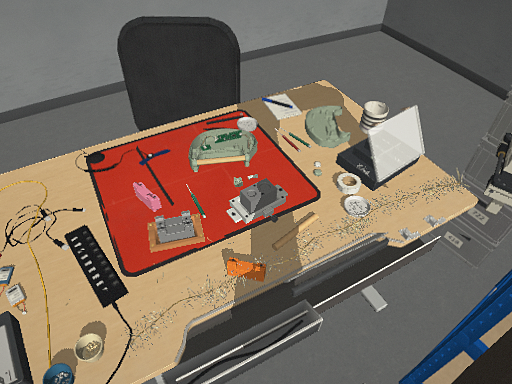

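View pics/top0.png

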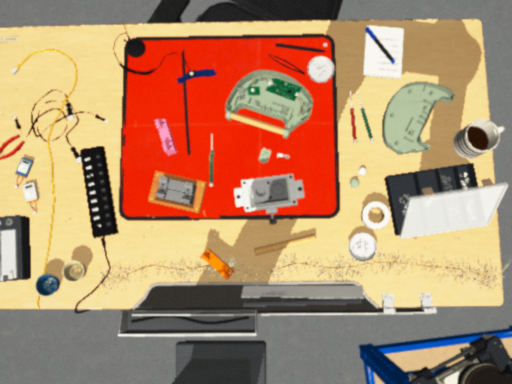

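View pics/wrist0.png

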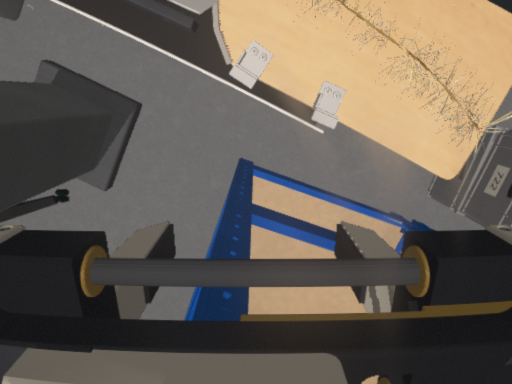

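```bash
cat > h.py <<'E'
import cv2,numpy as np
from cell import arm
def p2w(uv,z,cal):
    K=np.array(cal["intrinsics"]);D=np.array(cal["distortion"]);T=np.array(cal["extrinsics"])
    u=cv2.undistortPoints(np.array(uv,float).reshape(-1,1,2),K,D).reshape(-1,2)
    d=np.c_[u,np.ones(len(u))]@T[:3,:3].T
    z=np.broadcast_to(z,(len(u),))
    return T[:3,3]+d*((z-T[2,3])/d[:,2])[:,None]
def w2p(P,cal):
    K=np.array(cal["intrinsics"]);D=np.array(cal["distortion"]);T=np.linalg.inv(np.array(cal["extrinsics"]))
    r,_=cv2.Rodrigues(T[:3,:3]);return cv2.projectPoints(np.array(P,float).reshape(-1,1,3),r,T[:3,3],K,D)[0].reshape(-1,2)
def crop(im,x0,y0,x1,y1,s,fn):
    cv2.imwrite(fn,cv2.resize(im[y0:y1,x0:x1,::-1],None,fx=s,fy=s,interpolation=cv2.INTER_CUBIC))
E
python3 - <<'E'
from h import *
im=cv2.imread("pics/top0.png")[:,:,::-1]
crop(im,140,140,340,290,4,"pics/topc.png")
c=arm.get_calibration("top")
for n,uv,z in [("stor",(178,191),.02),("fix",(270,193),.054),("bar",(285,242),.01),("orange",(217,263),.02),("pink",(165,137),.02),("dish",(362,246),.016),("driver",(211,160),.005)]: print(n,np.round(p2w([uv],z,c),3))
E
```

```text
stor [[0.68  0.045 0.02 ]]
fix [[ 0.667 -0.201  0.054]]
bar [[ 0.542 -0.24   0.01 ]]
orange [[ 0.489 -0.061  0.02 ]]
pink [[0.829 0.082 0.02 ]]
dish [[ 0.529 -0.441  0.016]]
driver [[ 0.767 -0.042  0.005]]
```

View pics/topc.png

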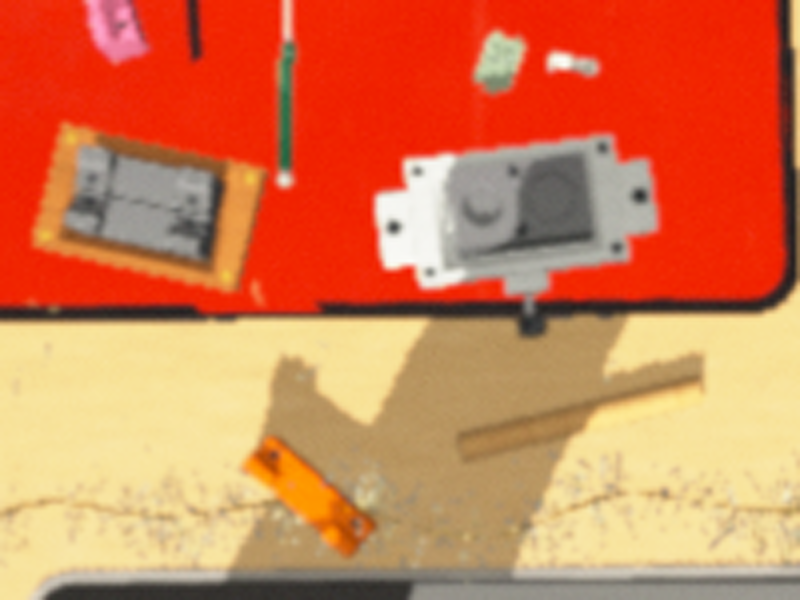

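```bash
python3 -m crank '[[1,0.06,0.047,0,0.074],[1,0.06,0.047,0,0.074],[1,0.06,0.047,0,0.074],[1,0.06,0.047,0,0.074],[1,0.06,0.047,0,0.074],[1,0.06,0.047,0,0.074],[1,0.06,0.047,0,0.074],[1,0.06,0.047,0,0.074]]' 30; python3 -m crank '[[1,0.06,0.047,0,0.074],[1,0.06,0.047,0,0.074],[1,0.06,0.047,0,0.074],[1,0.06,0.047,0,0.074],[1,0.06,0.047,0,0.074],[1,0.06,0.047,0,0.074],[1,0.06,0.047,0,0.074],[1,0.06,0.047,0,0.074]]'
cat >> h.py <<'E'
import json
def st():
    s=arm.observe();R=cv2.Rodrigues(np.array(s["ee_rot"]))[0]
    return s,R,np.degrees(np.arctan2(R[1,1],R[0,1]))
def snap(n,fn):
    s,R,a=st();c=arm.get_calibration(n);im=arm.get_image(n)
    cv2.imwrite(f"pics/{fn}.png",im[:,:,::-1])
    json.dump({k:np.array(v).tolist() for k,v in c.items()},open(f"pics/{fn}.json","w"))
    print(n,round(s["clock"],2),np.round(s["position"],4),"jaw",round(a,2),"z",np.round(R[:,2],3),"F",np.round(s["force"],1),"w",round(float(s["width"]),3))
def load(fn):
    return cv2.imread(f"pics/{fn}.png")[:,:,::-1],json.load(open(f"pics/{fn}.json"))
E
python3 -c "
from h import *
snap('wrist','w1')"
```

```text
clock: 0.82
position: [0.4691, -0.4092, 0.2436]
ee_rot: [-2.693, -1.617, 0.0]
force: [-0.0, -0.1, 0.3]
width: 1.002
clock: 1.48
position: [0.661, -0.2589, 0.2433]
ee_rot: [-2.072, -2.361, 0.0]
force: [0.9, 0.1, 0.2]
width: 1.002
wrist 1.48 [ 0.661  -0.2589  0.2433] jaw 7.47 z [-0.001  0.    -1.   ] F [0.9 0.1 0.2] w 1.002
```

View pics/w1.png

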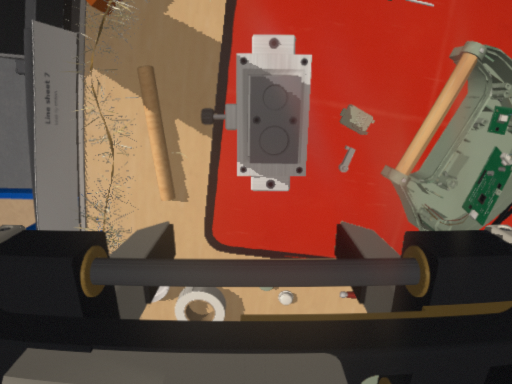

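```bash
python3 -c "
from h import *
im,c=load('w1')
crop(im,195,25,325,200,3.4,'pics/w1f.png')
crop(im,125,50,200,215,3.6,'pics/w1b.png')"
```

```text
(no output)
```

View pics/w1f.png

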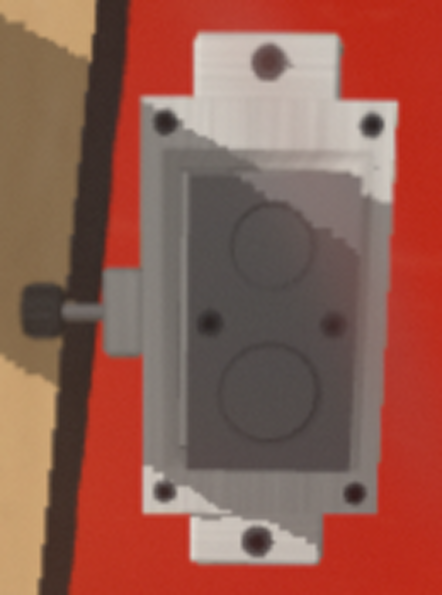

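View pics/w1b.png

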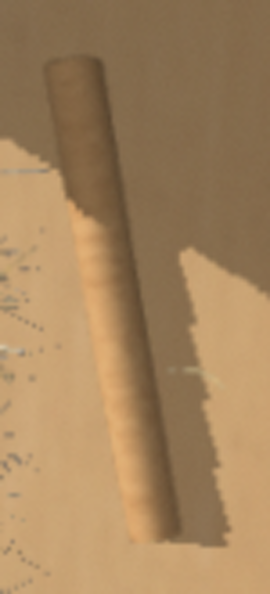

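```bash
cat >> h.py <<'E'
from scipy.optimize import least_squares
def fitrect(px,L,W,z,c,off=(0,0),free=False):
    """px TL.. ordered corners matching (+L/2,+W/2),(+L/2,-W/2),(-L/2,-W/2),(-L/2,+W/2)"""
    P=p2w(px,z,c)[:,:2]
    M=np.array([[L,W],[L,-W],[-L,-W],[-L,W]])/2
    m=P.mean(0);q=P-m;a=np.arctan2((M[:,0]*q[:,1]-M[:,1]*q[:,0]).sum(),(M*q).sum())
    R=np.array([[np.cos(a),-np.sin(a)],[np.sin(a),np.cos(a)]])
    print("centre",np.round(m,4),"yaw",round(np.degrees(a),2),"resid mm",np.round((P-(M@R.T+m))*1e3,1).tolist())
    return m,a
E
python3 - <<'E'
from h import *
im,c=load('w1')
o=np.array([195,25])
f=lambda L,o,s:np.array(L)/s+o-.5+.5/s
fitrect(f([(186,171),(362,176),(350,470),(186,468)],o,3.4),.09,.052,.060,c)
fitrect(f([(142,96),(397,101),(377,514),(143,514)],o,3.4),.14,.084,.022,c)
ob=np.array([125,50])
# bar bottom corners z0ish
fitrect(f([(44,66),(104,64),(181,538),(133,543)],ob,3.6),.164,.019,.010,c)
E
```

```text
centre [ 0.6743 -0.2007] yaw 97.0 resid mm [[-0.3, 0.1], [0.1, -0.7], [0.2, 0.2], [0.0, 0.4]]
centre [ 0.6743 -0.1992] yaw 96.97 resid mm [[0.2, 0.3], [-0.1, -0.2], [-0.0, 0.3], [-0.1, -0.5]]
centre [ 0.5375 -0.241 ] yaw 103.06 resid mm [[-0.6, 0.4], [0.7, -1.2], [-0.6, 0.3], [0.6, 0.4]]
```

```bash
python3 -m crank '[[0.85,0.017,0.073,0,-0.008],[0.85,0.016,0.0725,0,0],[0.85,0,0,-0.09,0],[0.85,0,0,-0.09,0],[0.85,0,0,-0.09,0],[0.85,0,0,-0.09,0],[0.85,0,0,-0.08,0],[0.85,0,0,-0.058,0]]' 30; python3 -c "
from h import *
snap('wrist','w2')"
```

```text
clock: 2.2
position: [0.6714, -0.2016, 0.0408]
ee_rot: [-2.084, -2.346, 0.003]
force: [-1.4, -0.8, -0.2]
width: 0.851
wrist 2.2 [ 0.6714 -0.2016  0.0408] jaw 6.76 z [-0.004  0.001 -1.   ] F [-1.4 -0.8 -0.2] w 0.851
```

View pics/w2.png

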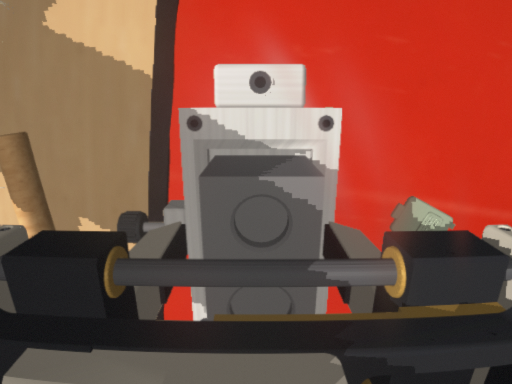

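```bash
python3 -m crank '[[0.85,0.004,0,0.004,0],[0.85,0,0,0,0],[0.5,0,0,0,0],[0.4,0,0,0,0],[0.4,0,0,0,0],[0.4,0,0,0,0],[0.4,0,0,0,0],[0.4,0,0,0,0]]' 35
```

```text
clock: 2.92
position: [0.675, -0.2017, 0.0464]
ee_rot: [2.086, 2.349, -0.0]
force: [-1.2, -1.4, 2.1]
width: 0.564
```

```bash
python3 -m crank '[[0.4,0,0,0.05,0],[0.4,0,0,0.1,0],[0.4,0,0,0.05,0],[0.4,-0.041,0.09,0,-0.02],[0.4,-0.041,0.09,0,-0.02],[0.4,-0.041,0.09,0,-0.02],[0.4,-0.041,0.09,0,-0.02],[0.4,-0.041,0.09,0,-0.02]]' 35;python3 -m crank '[[0.4,-0.041,0.09,0,-0.02],[0.4,-0.041,0.085,0,0],[0.4,0,0,-0.05,0],[0.4,0,0,-0.07,0],[0.4,0,0,-0.04,0],[0.4,0,0,-0.03,0],[0.4,0,0,0,0],[0.4,0,0,0,0]]' 35; python3 -c "
from h import *
snap('wrist','w3');snap('top','t3')"
```

```text
clock: 3.58
position: [0.5917, -0.0203, 0.126]
ee_rot: [-2.208, -2.235, 0.0]
force: [0.9, 0.2, -2.8]
width: 0.567
clock: 4.25
position: [0.56, 0.0482, 0.0499]
ee_rot: [-2.229, -2.213, 0.001]
force: [0.3, -0.4, -1.8]
width: 0.564
wrist 4.25 [0.56   0.0482 0.0499] jaw -0.42 z [-0.001 -0.    -1.   ] F [ 0.3 -0.4 -1.8] w 0.564
top 4.3 [0.5607 0.0484 0.0507] jaw -0.43 z [ 0.001  0.    -1.   ] F [ 1.2  0.6 -2.7] w 0.568
```

View pics/w3.png

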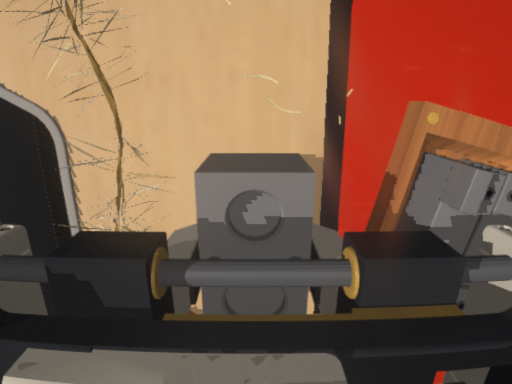

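View pics/t3.png

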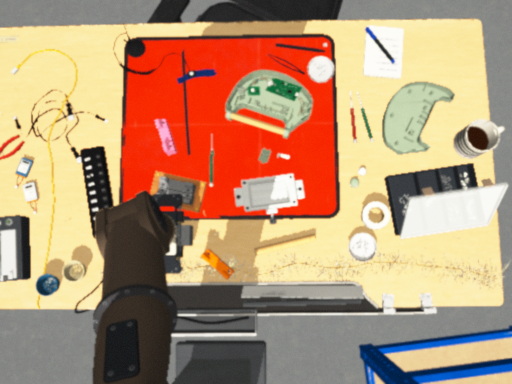

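```bash
python3 -m crank '[[0.4,0,0,-0.015,0],[0.4,0,0,-0.014,0],[0.4,0,0,0,0],[0.4,0,0,0,0],[0.4,0,0,0,0],[0.4,0,0,0,0],[0.4,0,0,0,0],[0.4,0,0,0,0]]' 35
```

```text
clock: 5.02
position: [0.5602, 0.0483, 0.0386]
ee_rot: [2.229, 2.213, 0.0]
force: [-0.0, -0.4, -2.2]
width: 0.561
```

```bash
python3 -m crank '[[0.75,0,0,0,0],[0.75,0,0,0,0],[0.75,0,0,0.03,0],[0.75,0,0,0.08,0],[0.75,0,0,0.1,0],[0.75,0,0,0.1,0],[0.75,0,-0.02,0.09,-0.05],[0.85,0.04,-0.02,0.09,-0.06]]' 35;python3 -m crank '[[0.85,0.08,-0.03,0.02,-0.06],[0.85,0.08,-0.04,0,-0.056],[0.85,0.075,-0.048,0,0],[0.85,0,0,0,0],[0.85,0,0,0,0],[0.85,0,0,0,0],[0.85,0,0,0,0],[0.85,0,0,0,0]]' 35; python3 -c "
from h import *
snap('wrist','w4')"
```

```text
clock: 5.68
position: [0.574, 0.0331, 0.238]
ee_rot: [-2.352, -2.081, -0.0]
force: [0.9, 0.1, -0.1]
width: 0.783
clock: 6.35
position: [0.6695, -0.0138, 0.2432]
ee_rot: [-2.474, -1.936, -0.001]
force: [-0.1, 0.7, 0.4]
width: 0.848
wrist 6.35 [ 0.6695 -0.0138  0.2432] jaw -13.89 z [ 0.  0. -1.] F [-0.1  0.7  0.4] w 0.848
```

View pics/w4.png

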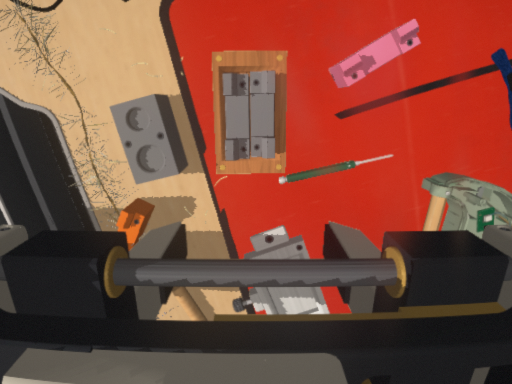

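```bash
python3 -c "
from h import *
im,c=load('w4')
crop(im,205,42,300,182,4.2,'pics/w4s.png')
crop(im,100,85,195,195,5,'pics/w4k.png')"
```

```text
(no output)
```

View pics/w4s.png

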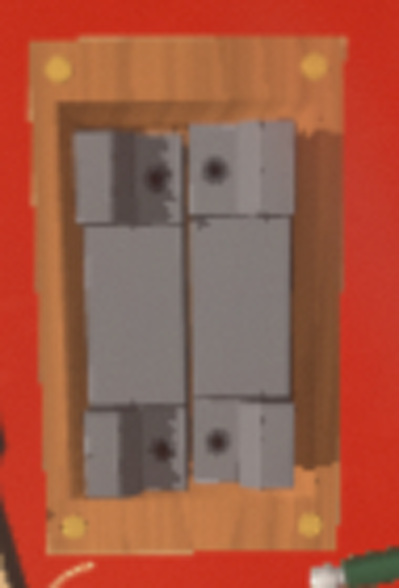

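View pics/w4k.png

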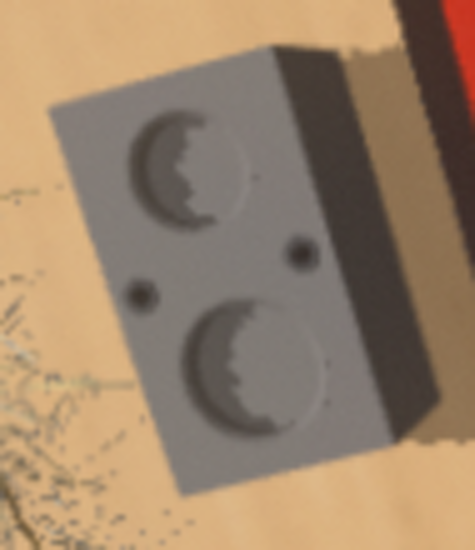

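```bash
python3 - <<'E'
from h import *
im,c=load('w4')
f=lambda L,o,s:np.array(L)/s+np.array(o)-.5+.5/s
s=lambda L:f(L,(205,42),4.2)
print("block");fitrect(s([(30,38),(347,38),(338,553),(48,553)]),.14,.084,.022,c)
print("left");fitrect(s([(75,132),(182,129),(187,490),(87,497)]),.09,.026,.060,c)
print("right");fitrect(s([(190,124),(295,121),(293,488),(196,480)]),.09,.026,.060,c)
print("pair outer");fitrect(s([(75,132),(295,121),(293,488),(87,497)]),.09,.053,.060,c)
print("key");fitrect(f([(49,108),(274,45),(396,442),(183,495)],(100,85),5),.09,.052,.052,c)
E
```

```text
block
centre [0.6793 0.0463] yaw 76.33 resid mm [[0.0, 0.2], [-0.2, -0.2], [0.1, -0.2], [0.1, 0.2]]
left
centre [0.6655 0.0484] yaw 76.82 resid mm [[0.1, -1.0], [-0.2, -0.6], [0.1, 1.5], [0.0, 0.0]]
right
centre [0.6927 0.0439] yaw 76.63 resid mm [[-0.0, -1.4], [-0.7, -0.7], [-0.5, 0.1], [1.2, 2.0]]
pair outer
centre [0.6788 0.0457] yaw 77.2 resid mm [[0.2, -1.3], [0.4, 0.2], [-0.2, 1.2], [-0.4, -0.1]]
key
centre [0.5612 0.0492] yaw 89.75 resid mm [[0.0, -0.5], [-0.1, -0.7], [-0.2, 0.7], [0.2, 0.6]]
```

```bash
python3 -m crank '[[0.85,0.012,0.075,0,0.01],[0.85,0.012,0.075,0,0],[0.85,0,0,-0.09,0],[0.85,0,0,-0.1,0],[0.85,0,0,-0.1,0],[0.85,0,0,-0.1,0],[0.85,0,0,-0.07,0],[0.85,0,0,-0.044,0]]' 30; python3 -m crank '[[0.85,0,0,0,0],[0.85,0,0,0,0],[0.85,0,0,0,0],[0.85,0,0,0,0],[0.85,0,0,0,0],[0.85,0,0,0,0],[0.85,0,0,0,0],[0.85,0,0,0,0]]';python3 -c "
from h import *
snap('wrist','w5')"
```

```text
clock: 7.07
position: [0.6775, 0.0453, 0.0385]
ee_rot: [-2.462, -1.947, 0.006]
force: [-71.3, -5.2, 202.9]
width: 0.849
clock: 7.73
position: [0.6798, 0.0451, 0.041]
ee_rot: [2.465, 1.948, 0.0]
force: [0.3, 0.2, -0.7]
width: 0.852
wrist 7.73 [0.6798 0.0451 0.041 ] jaw -13.37 z [ 0. -0. -1.] F [ 0.3  0.2 -0.7] w 0.852
```

View pics/w5.png

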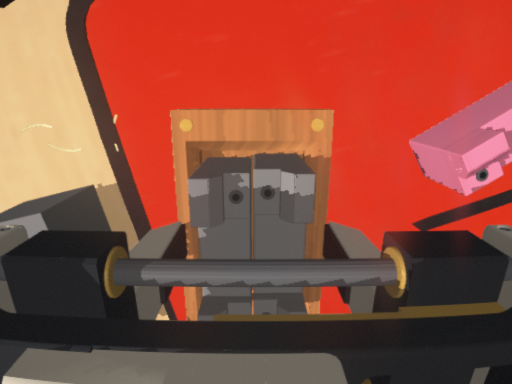

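The fingertips overshot on the fast descent and touched the block rim. The force read 203 N momentarily, above the 120 N limit. I'll carry on with slower descents that stop higher, and include this in the final report. Next I close on the pair.

```bash
python3 -m crank '[[0.7,0,0,0.002,0],[0.6,0,0,0,0],[0.5,0,0,0,0],[0.4,0,0,0,0],[0.4,0,0,0,0],[0.4,0,0,0,0],[0.4,0,0,0,0],[0.4,0,0,0,0]]' 35; python3 -m crank '[[0.4,0,0,0.01,0],[0.4,0,0,0.02,0],[0.4,0,0,0.03,0],[0.4,0,0,0.03,0],[0.4,0,0,0.02,0],[0.4,0,0,0,0],[0.4,0,0,0,0],[0.4,0,0,0,0]]';python3 -c "
from h import *
snap('wrist','w6')"
```

```text
clock: 8.45
position: [0.6796, 0.0452, 0.0417]
ee_rot: [-2.465, -1.947, 0.0]
force: [-1.1, -0.4, 1.9]
width: 0.564
clock: 9.12
position: [0.6796, 0.045, 0.0856]
ee_rot: [2.465, 1.948, -0.0]
force: [0.3, 0.3, -3.2]
width: 0.56
wrist 9.12 [0.6796 0.045  0.0856] jaw -13.37 z [-0. -0. -1.] F [ 0.3  0.3 -3.2] w 0.56
```

View pics/w6.png

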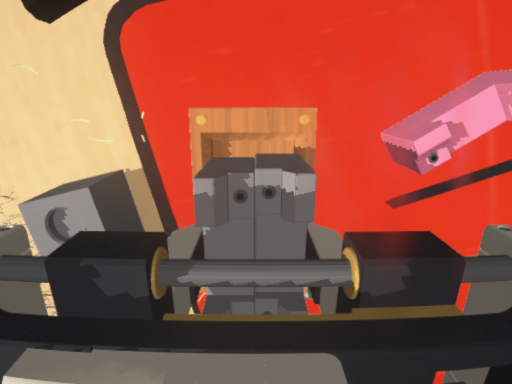

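```bash
python3 -m crank '[[0.4,0,-0.04,0.02,0.02],[0.4,-0.002,-0.09,0,0.05],[0.4,-0.002,-0.09,0,0.05],[0.4,-0.002,-0.09,0,0.05],[0.4,-0.002,-0.09,0,0.05],[0.4,-0.002,-0.09,0,0.05],[0.4,-0.002,-0.07,0,0.05],[0.4,-0.001,-0.053,0,0.02]]' 35; python3 -m crank '[[0.4,0,0,0,0],[0.4,0,0,0,0],[0.4,0,0,0,0],[0.4,0,0,0,0],[0.4,0,0,0,0],[0.4,0,0,0,0],[0.4,0,0,0,0],[0.4,0,0,0,0]]';python3 -c "
from h import *
snap('wrist','w7')
im,c=load('w7');crop(im,140,30,380,240,3.3,'pics/w7c.png')"
```

```text
clock: 9.83
position: [0.6733, -0.2047, 0.0927]
ee_rot: [-2.082, -2.353, 0.004]
force: [-0.1, 0.6, -2.1]
width: 0.564
clock: 10.5
position: [0.6747, -0.1996, 0.0938]
ee_rot: [2.08, 2.354, 0.0]
force: [-0.4, -0.4, -2.0]
width: 0.559
wrist 10.5 [ 0.6747 -0.1996  0.0938] jaw 7.06 z [ 0. -0. -1.] F [-0.4 -0.4 -2. ] w 0.559
```

View pics/w7c.png

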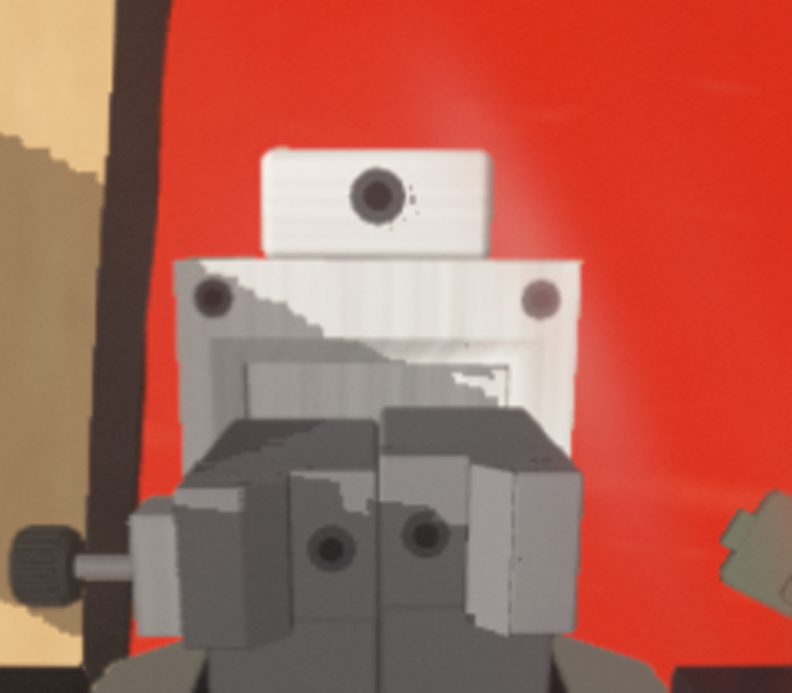

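```bash
python3 - <<'E'
from h import *
im,c=load('w7')
f=lambda L,o,s:np.array(L)/s+np.array(o)-.5+.5/s
def tofix(P,z):
    a=np.radians(97.0);d=P[:,:2]-[.6743,-.1992]
    return np.round(1e3*np.c_[d@[np.cos(a),np.sin(a)],d@[-np.sin(a),np.cos(a)]],1)
print("top outer L,R",tofix(p2w(f([(178,487),(580,470)],(140,30),3.3),.112,c),0).tolist())
print("top joint L,R",tofix(p2w(f([(377,472),(381,457)],(140,30),3.3),.102,c),0).tolist())
print("bottom ends: ",tofix(p2w(f([(238,420),(378,421),(382,409),(527,409)],(140,30),3.3),.0601,c),0).tolist())
print("plate top corners",tofix(p2w(f([(174,260),(581,262)],(140,30),3.3),.022,c),0).tolist())
print("pocket floor/edge corners",tofix(p2w(f([(247,364),(508,366)],(140,30),3.3),.016,c),0).tolist())
E
```

```text
top outer L,R [[44.3, 24.9], [46.5, -25.5]]
top joint L,R [[43.9, -0.1], [46.0, -0.6]]
bottom ends:  [[43.6, 24.3], [43.4, -0.2], [45.5, -0.9], [45.6, -26.3]]
plate top corners [[70.2, 41.9], [69.9, -41.9]]
pocket floor/edge corners [[48.0, 28.2], [47.6, -28.3]]
```

```bash
python3 -m crank '[[0.4,-0.001,0,-0.03,0],[0.4,0,0,-0.03,0],[0.4,0,0,-0.02,0],[0.4,0,0,-0.015,0],[0.4,0,0,-0.012,0],[0.4,0,0,-0.008,0],[0.4,0,0,-0.006,0],[0.4,0,0,-0.003,0]]' 35; python3 -m crank '[[0.4,0,0,-0.002,0],[0.4,0,0,-0.002,0],[0.4,0,0,-0.001,0],[0.4,0,0,0,0],[0.4,0,0,0,0],[0.4,0,0,0,0],[0.4,0,0,0,0],[0.4,0,0,0,0]]';python3 -c "
from h import *
snap('wrist','w8')
im,c=load('w8');crop(im,140,30,380,240,3.3,'pics/w8c.png')"
```

```text
clock: 11.22
position: [0.6743, -0.2001, 0.0439]
ee_rot: [2.081, 2.353, 0.0]
force: [-0.0, -0.7, -3.6]
width: 0.566
clock: 11.88
position: [0.6743, -0.2001, 0.0422]
ee_rot: [2.081, 2.353, 0.0]
force: [-0.5, 0.6, -2.4]
width: 0.568
wrist 11.88 [ 0.6743 -0.2001  0.0422] jaw 7.03 z [ 0. -0. -1.] F [-0.5  0.6 -2.4] w 0.568
```

View pics/w8c.png

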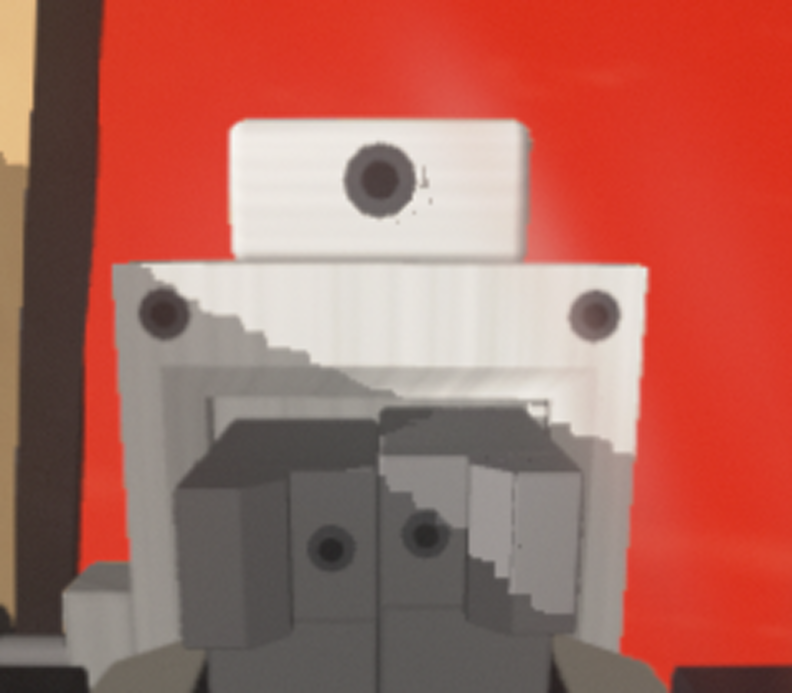

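```bash
python3 -m crank '[[0.4,0,0,-0.001,0],[0.4,0,0,0,0],[0.6,0,0,0,0],[0.7,0,0,0,0],[0.7,0,0,0,0],[0.7,0,0,0,0],[0.7,0,0,0.01,0],[0.7,0,0,0.03,0]]' 35; python3 -m crank '[[0.7,0,0,0.06,0],[0.7,0,0,0.08,0],[0.7,0,-0.03,0.08,0],[0.7,-0.02,-0.06,0.1,0],[0.7,-0.02,-0.06,0.08,0],[0.7,0,0,0.06,0],[0.7,0,0,0,0],[0.7,0,0,0,0]]';python3 -c "
from h import *
snap('wrist','w9')
im,c=load('w9');crop(im,150,10,350,190,4,'pics/w9c.png')"
```

```text
clock: 12.6
position: [0.673, -0.1999, 0.0566]
ee_rot: [-2.079, -2.351, 0.002]
force: [0.4, -0.5, -0.9]
width: 0.698
clock: 13.27
position: [0.66, -0.2576, 0.2402]
ee_rot: [2.079, 2.349, 0.003]
force: [1.0, 0.6, -1.0]
width: 0.7
wrist 13.27 [ 0.66   -0.2576  0.2402] jaw 6.98 z [ 0.005 -0.001 -1.   ] F [ 1.   0.6 -1. ] w 0.7
```

View pics/w9c.png

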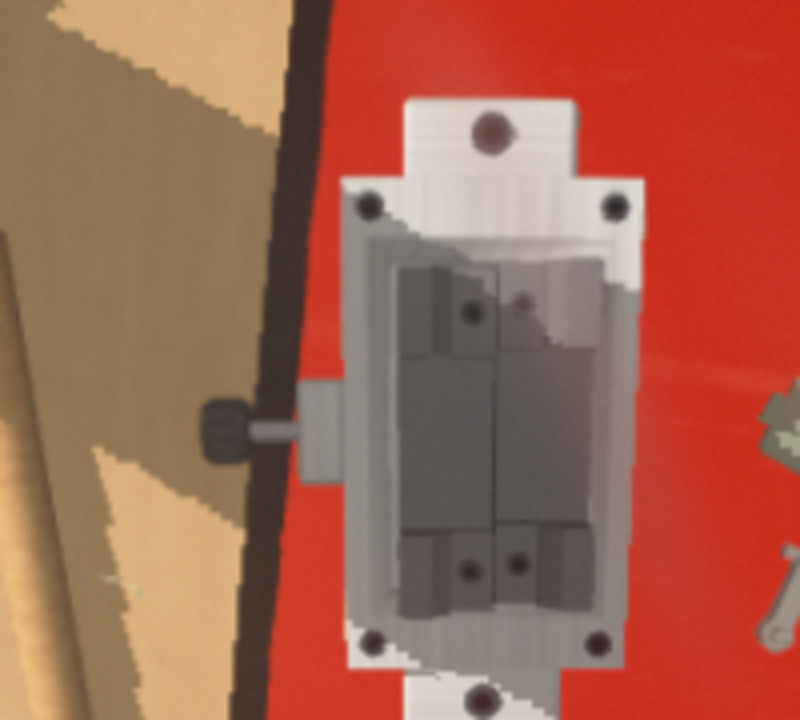

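```bash
python3 -m crank '[[0.8,-0.03,0.06,0,-0.015],[0.8,-0.03,0.095,0,-0.015],[0.8,-0.03,0.095,0,-0.015],[0.8,-0.03,0.095,0,-0.015],[0.8,-0.03,0.095,0,-0.015],[0.8,-0.03,0.095,0,-0.015],[0.8,-0.03,0.095,0,-0.015],[0.8,-0.03,0.095,0,-0.018]]' 35; python3 -m crank '[[0.8,-0.01,0.04,0,0],[0.8,0,0,-0.05,0],[0.8,0,0,-0.1,0],[0.8,0,0,-0.1,0],[0.8,0,0,-0.08,0],[0.8,0,0,-0.03,0],[0.8,0,0,0,0],[0.8,0,0,0,0]]';python3 -c "
from h import *
snap('wrist','w10')"
```

```text
clock: 13.98
position: [0.5613, 0.035, 0.2359]
ee_rot: [-2.227, -2.214, 0.003]
force: [1.1, 0.5, 0.3]
width: 0.797
clock: 14.65
position: [0.559, 0.0493, 0.0932]
ee_rot: [-2.227, -2.215, 0.001]
force: [-0.3, 0.6, 0.5]
width: 0.799
wrist 14.65 [0.559  0.0493 0.0932] jaw -0.31 z [-0.001  0.    -1.   ] F [-0.3  0.6  0.5] w 0.799
```

View pics/w10.png

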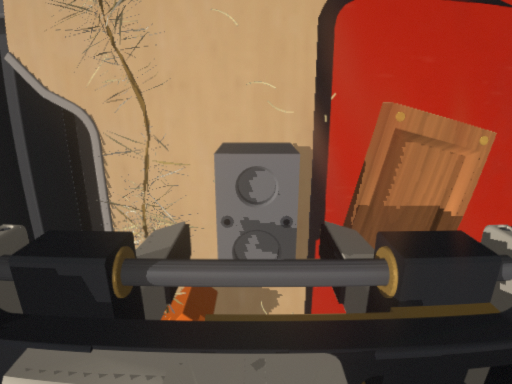

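```bash
python3 -m crank '[[0.8,0.003,-0.002,-0.03,0],[0.8,0,0,-0.04,0],[0.8,0,0,-0.03,0],[0.8,0,0,-0.02,0],[0.8,0,0,-0.01,0],[0.8,0,0,-0.003,0],[0.8,0,0,0,0],[0.7,0,0,0,0]]' 35; python3 -m crank '[[0.6,0,0,0,0],[0.5,0,0,0,0],[0.4,0,0,0,0],[0.4,0,0,0,0],[0.4,0,0,0,0],[0.4,0,0,0.02,0],[0.4,0,0,0.05,0],[0.4,0,0,0.06,0]]'
```

```text
clock: 15.37
position: [0.5608, 0.0482, 0.0402]
ee_rot: [2.228, 2.214, 0.001]
force: [0.6, -0.3, 0.5]
width: 0.768
clock: 16.03
position: [0.5589, 0.0478, 0.0912]
ee_rot: [-2.226, -2.213, 0.005]
force: [0.6, 1.0, -1.5]
width: 0.565
```

```bash
python3 -m crank '[[0.4,0.03,-0.001,0.02,-0.03],[0.4,0.07,-0.001,0,-0.05],[0.4,0.08,-0.002,0,-0.05],[0.4,0.07,-0.002,0,-0.05],[0.4,0.046,-0.001,0,-0.043],[0.4,0,0,0,0],[0.4,0,0,0,0],[0.4,0,0,0,0]]' 35; python3 -c "
from h import *
snap('wrist','w11')
im,c=load('w11');crop(im,140,30,380,240,3.3,'pics/w11c.png')"
```

```text
clock: 16.7
position: [0.6775, 0.0454, 0.0994]
ee_rot: [-2.469, -1.941, 0.002]
force: [-0.1, 0.3, -2.7]
width: 0.565
wrist 16.7 [0.6775 0.0454 0.0994] jaw -13.67 z [-0.002  0.    -1.   ] F [-0.1  0.3 -2.7] w 0.565
```

View pics/w11c.png

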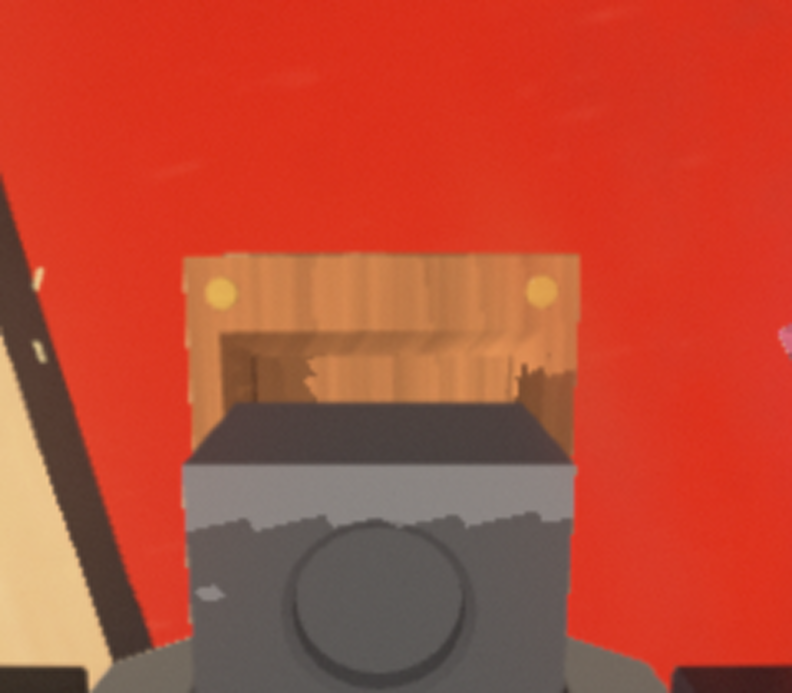

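```bash
python3 - <<'E'
from h import *
im,c=load('w11')
f=lambda L,o,s:np.array(L)/s+np.array(o)-.5+.5/s
a=np.radians(76.33)
def tf(P):
    d=P[:,:2]-[.6793,.0463]
    return np.round(1e3*np.c_[d@[np.cos(a),np.sin(a)],d@[-np.sin(a),np.cos(a)]],1).tolist()
q=lambda L,z:tf(p2w(f(L,(140,30),3.3),z,c))
print(q([(184,464),(576,466)],.1114),q([(236,403),(520,403)],.0594),q([(182,257),(580,256)],.022), q([(220,332)],.022))
s,R,j=st();print(s["position"],j)
E
```

```text
[[45.0, 26.9], [44.8, -24.5]] [[44.7, 27.3], [44.7, -24.1]] [[69.9, 43.1], [70.1, -40.9]] [[54.1, 35.6]]
[0.6774516  0.04536336 0.09955855] -13.665520884971686
```

```bash
python3 -m crank '[[0.4,-0.001,0,-0.02,0],[0.4,0,0,-0.03,0],[0.4,0,0,-0.02,0],[0.4,0,0,-0.015,0],[0.4,0,0,-0.01,0],[0.4,0,0,-0.005,0],[0.4,0,0,0,0],[0.4,0,0,0,0]]' 35; python3 -c "
from h import *
snap('wrist','w12')
im,c=load('w12');crop(im,140,30,380,240,3.3,'pics/w12c.png')"
```

```text
clock: 17.42
position: [0.6785, 0.0453, 0.0598]
ee_rot: [2.471, 1.94, 0.0]
force: [-0.2, 0.5, -2.5]
width: 0.562
wrist 17.42 [0.6785 0.0453 0.0598] jaw -13.73 z [ 0.  0. -1.] F [-0.2  0.5 -2.5] w 0.562
```

View pics/w12c.png

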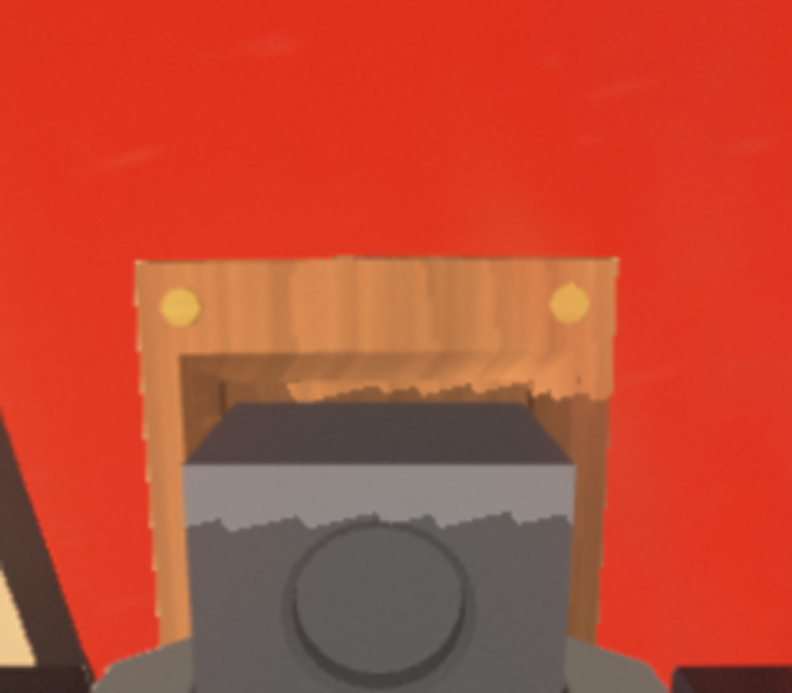

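```bash
python3 -m crank '[[0.4,0,0,-0.008,0],[0.4,0,0,-0.008,0],[0.4,0,0,-0.006,0],[0.4,0,0,-0.005,0],[0.4,0,0,-0.002,0],[0.4,0,0,0,0],[0.4,0,0,0,0],[0.4,0,0,0,0]]' 35
```

```text
clock: 18.13
position: [0.6783, 0.0452, 0.0484]
ee_rot: [2.471, 1.94, -0.0]
force: [-2.3, -0.9, 2.6]
width: 0.562
```

```bash
python3 -m crank '[[0.5,0,0,0,0],[0.65,0,0,0,0],[0.7,0,0,0,0],[0.7,0,0,0,0],[0.7,0,0,0.02,0],[0.7,0,0,0.05,0],[0.7,0,0,0.09,0],[0.7,0,-0.02,0.09,0]]' 35; python3 -m crank '[[0.7,0,-0.05,0.09,0],[0.7,0,-0.05,0.09,0],[0.7,0,-0.03,0.04,0],[0.7,0,0,0.02,0],[0.7,0,0,0,0],[0.7,0,0,0,0],[0.7,0,0,0,0],[0.7,0,0,0,0]]'; python3 -c "
from h import *
snap('wrist','w13')
im,c=load('w13');crop(im,195,42,310,192,4,'pics/w13c.png')"
```

```text
clock: 18.8
position: [0.6774, 0.0394, 0.1488]
ee_rot: [-2.467, -1.941, 0.001]
force: [0.5, 0.5, 1.3]
width: 0.701
clock: 19.47
position: [0.6775, -0.0133, 0.2421]
ee_rot: [-2.467, -1.941, 0.003]
force: [0.0, 0.5, 0.3]
width: 0.701
wrist 19.47 [ 0.6775 -0.0133  0.2421] jaw -13.62 z [-0.003  0.001 -1.   ] F [0.  0.5 0.3] w 0.701
```

View pics/w13c.png

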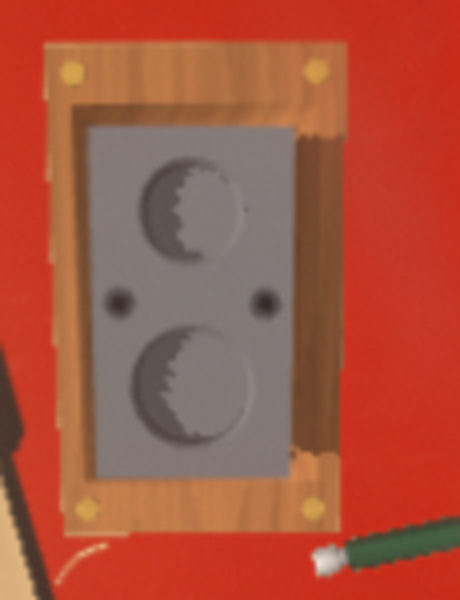

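```bash
python3 - <<'E'
from h import *
im,c=load('w13')
f=lambda L,o,s:np.array(L)/s+np.array(o)-.5+.5/s
q=lambda L:f(L,(195,42),4)
fitrect(q([(88,126),(295,126),(290,478),(96,478)]),.09,.052,.060,c)
fitrect(q([(44,43),(348,43),(340,532),(65,535)]),.14,.084,.022,c)
E
```

```text
centre [0.6788 0.0461] yaw 76.15 resid mm [[0.0, -0.1], [0.0, -0.0], [0.1, 0.1], [-0.1, -0.0]]
centre [0.6794 0.0465] yaw 76.68 resid mm [[-0.1, 0.3], [0.0, -0.4], [-0.0, 0.3], [0.1, -0.2]]
```

```bash
python3 -m crank '[[0.7,-0.03,-0.06,0,0.04],[0.7,-0.035,-0.08,0,0.05],[0.7,-0.035,-0.08,0,0.05],[0.7,-0.035,-0.08,0,0.05],[0.7,-0.035,-0.08,0,0.05],[0.7,-0.035,-0.08,0,0.05],[0.7,-0.035,-0.08,0,0.05],[0.7,-0.035,-0.08,0,0.05]]' 35; python3 -m crank '[[0.7,-0.041,-0.08,0,0.05],[0.5,0,-0.017,-0.02,0.005],[0.5,0,0,-0.05,0],[0.5,0,0,-0.05,0],[0.5,0,0,-0.03,0],[0.5,0,0,0,0],[0.5,0,0,0,0],[0.5,0,0,0,0]]'; python3 -c "
from h import *
snap('wrist','w14')"
```

```text
clock: 20.18
position: [0.5674, -0.2636, 0.2432]
ee_rot: [-2.021, -2.403, 0.0]
force: [1.3, -1.4, 0.0]
width: 0.696
clock: 20.85
position: [0.5527, -0.3012, 0.1849]
ee_rot: [1.955, 2.458, 0.001]
force: [-0.3, 1.2, -0.1]
width: 0.498
wrist 20.85 [ 0.5527 -0.3012  0.1849] jaw 13.01 z [ 0.001 -0.    -1.   ] F [-0.3  1.2 -0.1] w 0.498
```

View pics/w14.png

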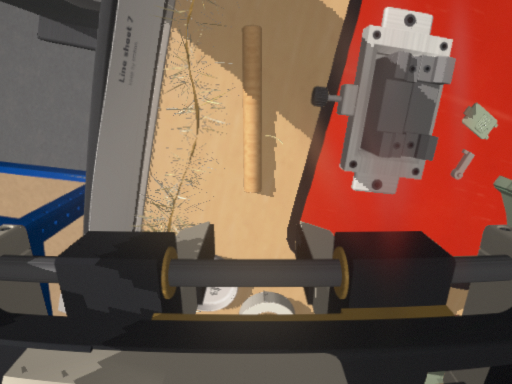

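```bash
python3 -c "
from h import *
im,c=load('w14');crop(im,225,15,285,205,3.1,'pics/w14c.png')"
```

```text
(no output)
```

View pics/w14c.png

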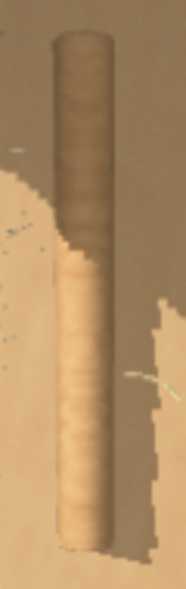

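```bash
python3 - <<'E'
from h import *
im,c=load('w14')
f=lambda L,o,s:np.array(L)/s+np.array(o)-.5+.5/s
q=lambda L:f(L,(225,15),3.1)
fitrect(q([(54,45),(113,45),(113,546),(59,546)]),.164,.019,.009,c)
e=p2w(q([(84,31),(86,551)]),.0165,c);print(np.round(e,4),np.linalg.norm(e[0]-e[1]),e.mean(0),np.degrees(np.arctan2(*(e[0]-e[1])[[1,0]])))
s,R,j=st();print(s["position"],j)
E
```

```text
centre [ 0.5364 -0.2411] yaw 103.18 resid mm [[0.7, -1.2], [-0.1, -1.4], [-0.4, 1.2], [-0.2, 1.3]]
[[ 0.5177 -0.1601  0.0165]
 [ 0.5548 -0.3192  0.0165]] 0.16330997975719866 [ 0.5362129  -0.23966826  0.0165    ] 103.12443906334853
[ 0.55285085 -0.30139727  0.18527354] 12.997323095144555
```

```bash
python3 -m crank '[[0.5,-0.021,0.077,0,0.002],[0.5,-0.02,0.077,0,0],[0.45,0,0,-0.05,0],[0.45,0,0,-0.1,0],[0.45,0,0,-0.1,0],[0.45,0,0,-0.07,0],[0.45,0,0,-0.04,0],[0.45,0,0,-0.01,0]]' 20;python3 -m crank '[[0.45,0,0,-0.008,0],[0.45,0,0,-0.008,0],[0.45,0,0,-0.006,0],[0.45,0,0,-0.005,0],[0.45,0,0,-0.004,0],[0.45,0,0,-0.003,0],[0.45,0,0,0,0],[0.45,0,0,0,0]]'; python3 -c "
from h import *
snap('wrist','w15')"
```

```text
clock: 21.57
position: [0.5346, -0.2395, 0.0341]
ee_rot: [-1.952, -2.458, 0.002]
force: [-0.6, 0.6, 0.2]
width: 0.451
clock: 22.23
position: [0.5356, -0.24, 0.0227]
ee_rot: [1.954, 2.46, 0.0]
force: [0.2, 0.2, -2.5]
width: 0.453
wrist 22.23 [ 0.5356 -0.24    0.0227] jaw 13.08 z [ 0. -0. -1.] F [ 0.2  0.2 -2.5] w 0.453
```

View pics/w15.png

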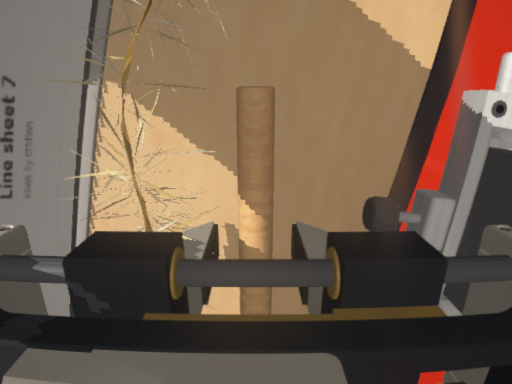

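```bash
python3 -m crank '[[0.45,0,0,-0.003,0],[0.45,0,0,-0.003,0],[0.35,0,0,0,0],[0.2,0,0,0,0],[0.1,0,0,0,0],[0.1,0,0,0,0],[0.1,0,0,0,0],[0.1,0,0,0,0]]' 20;python3 -m crank '[[0.1,0,0,0.02,0],[0.1,0,0,0.04,0],[0.1,0,0,0.06,0],[0.1,0,0,0.06,0],[0.1,0,0,0.04,0],[0.1,0,0,0.01,0],[0.1,0,0,0,0],[0.1,0,0,0,0]]'; python3 -c "
from h import *
snap('wrist','w16')"
```

```text
clock: 22.95
position: [0.5356, -0.24, 0.0202]
ee_rot: [1.954, 2.46, 0.0]
force: [0.2, -0.3, -0.1]
width: 0.199
clock: 23.62
position: [0.5352, -0.24, 0.1118]
ee_rot: [-1.954, -2.46, 0.0]
force: [-0.1, -0.1, -1.0]
width: 0.195
wrist 23.62 [ 0.5352 -0.24    0.1118] jaw 13.08 z [-0. -0. -1.] F [-0.1 -0.1 -1. ] w 0.195
```

View pics/w16.png

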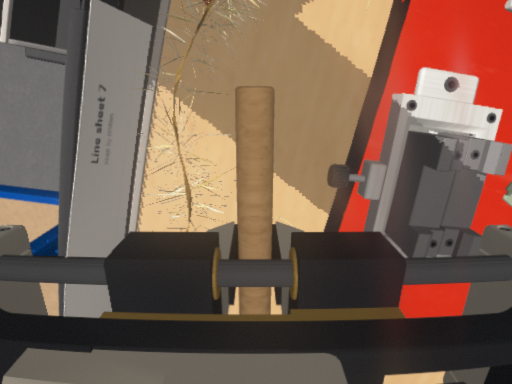

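```bash
python3 -m crank '[[0.1,0.04,0.012,0.01,-0.015],[0.1,0.07,0.02,0,-0.025],[0.1,0.08,0.024,0,-0.025],[0.1,0.08,0.024,0,-0.02],[0.1,0.05,0.014,0,-0.016],[0.1,0.029,0.008,0,0],[0.1,0,0,0,0],[0.1,0,0,0,0]]' 20;python3 -m crank '[[0.1,0,0,0,0],[0.1,0,0,0,0],[0.1,0,0,0,0],[0.1,0,0,0,0],[0.1,0,0,0,0],[0.1,0,0,0,0],[0.1,0,0,0,0],[0.1,0,0,0,0]]'; python3 -c "
from h import *
snap('wrist','w17')
im,c=load('w17');crop(im,140,30,380,240,3.3,'pics/w17c.png')"
```

```text
clock: 24.33
position: [0.6746, -0.1985, 0.1142]
ee_rot: [-2.078, -2.353, 0.002]
force: [-0.6, -0.1, -0.9]
width: 0.199
clock: 25.0
position: [0.6751, -0.1992, 0.1162]
ee_rot: [2.081, 2.353, 0.0]
force: [-0.9, -0.7, -0.6]
width: 0.201
wrist 25.0 [ 0.6751 -0.1992  0.1162] jaw 7.02 z [ 0. -0. -1.] F [-0.9 -0.7 -0.6] w 0.201
```

View pics/w17c.png

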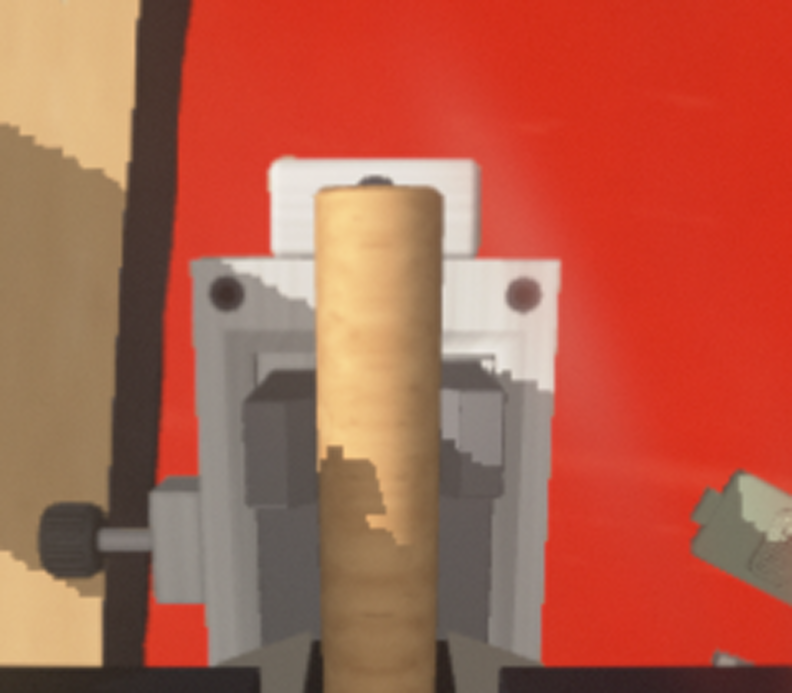

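```bash
python3 - <<'E'
from h import *
im,c=load('w17')
f=lambda L,o,s:np.array(L)/s+np.array(o)-.5+.5/s
a=np.radians(97)
def tf(P):
    d=P[:,:2]-[.6743,-.1992]
    return np.round(1e3*np.c_[d@[np.cos(a),np.sin(a)],d@[-np.sin(a),np.cos(a)]],1).tolist()
q=lambda L,z:tf(p2w(f(L,(140,30),3.3),z,c))
print("bar",q([(316,200),(442,200),(323,640),(437,640)],.104),q([(380,186)],.112));print("pair",q([(246,404),(503,391)],.060));print("plate",q([(191,260),(560,260)],.022))
E
```

```text
bar [[80.2, 8.3], [80.2, -10.0], [11.3, 8.3], [11.3, -10.4]] [[81.7, -1.0]]
pair [[43.1, 25.4], [45.6, -25.2]]
plate [[70.0, 41.9], [70.1, -42.0]]
```

```bash
python3 -m crank '[[0.1,-0.002,0,-0.02,0],[0.1,0,0,-0.025,0],[0.1,0,0,-0.025,0],[0.1,0,0,-0.015,0],[0.1,0,0,-0.01,0],[0.1,0,0,-0.006,0],[0.1,0,0,-0.004,0],[0.1,0,0,-0.002,0]]' 20;python3 -m crank '[[0.1,0,0,-0.002,0],[0.1,0,0,-0.002,0],[0.1,0,0,-0.002,0],[0.1,0,0,0,0],[0.1,0,0,0,0],[0.1,0,0,0,0],[0.1,0,0,0,0],[0.1,0,0,0,0]]'; python3 -c "
from h import *
snap('wrist','w18')
im,c=load('w18');crop(im,140,30,380,240,3.3,'pics/w18c.png')"
```

```text
clock: 25.72
position: [0.6745, -0.1992, 0.0733]
ee_rot: [2.081, 2.353, 0.0]
force: [-0.4, -0.7, 0.5]
width: 0.197
clock: 26.38
position: [0.6744, -0.1992, 0.071]
ee_rot: [2.081, 2.353, 0.0]
force: [-1.2, -0.8, -0.2]
width: 0.198
wrist 26.38 [ 0.6744 -0.1992  0.071 ] jaw 7.03 z [ 0. -0. -1.] F [-1.2 -0.8 -0.2] w 0.198
```

View pics/w18c.png

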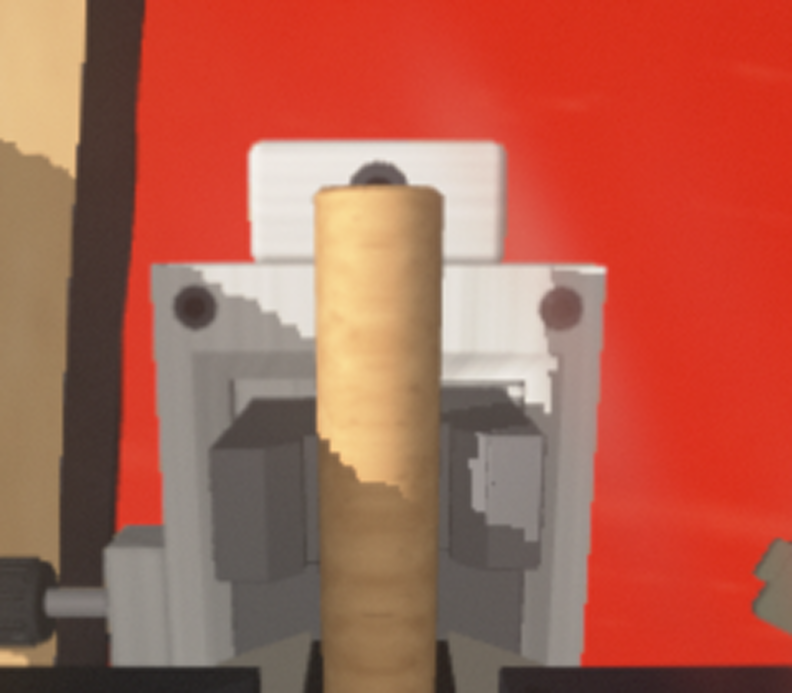

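```bash
python3 -m crank '[[0.1,0,0,-0.001,0],[0.1,0,0,-0.001,0],[0.1,0,0,0,0],[0.1,0,0,0,0],[0.15,0,0,0,0],[0.25,0,0,0,0],[0.35,0,0,0,0],[0.4,0,0,0,0]]' 20;python3 -m crank '[[0.4,0,0,0,0],[0.4,0,0,0.02,0],[0.4,0,0,0.05,0],[0.4,0,0,0.08,0],[0.4,0,-0.03,0.1,0],[0.4,-0.02,-0.06,0.1,0],[0.4,-0.02,-0.06,0.06,0],[0.4,0,0,0.02,0]]';python3 -m crank '[[0.4,0,0,0,0],[0.4,0,0,0,0],[0.4,0,0,0,0],[0.4,0,0,0,0],[0.4,0,0,0,0],[0.4,0,0,0,0],[0.4,0,0,0,0],[0.4,0,0,0,0]]'; python3 -c "
from h import *
snap('wrist','w19')
im,c=load('w19');crop(im,150,0,350,190,3.1,'pics/w19c.png')"
```

```text
clock: 27.1
position: [0.6743, -0.1992, 0.0699]
ee_rot: [-2.081, -2.353, 0.0]
force: [-0.9, -0.5, 0.3]
width: 0.344
clock: 27.77
position: [0.659, -0.2636, 0.2431]
ee_rot: [2.083, 2.34, -0.002]
force: [0.1, -1.9, 0.4]
width: 0.396
clock: 28.43
position: [0.6594, -0.256, 0.237]
ee_rot: [-2.08, -2.354, 0.0]
force: [-0.6, 0.5, 0.1]
width: 0.398
wrist 28.43 [ 0.6594 -0.256   0.237 ] jaw 7.05 z [-0.  0. -1.] F [-0.6  0.5  0.1] w 0.398
```

View pics/w19c.png

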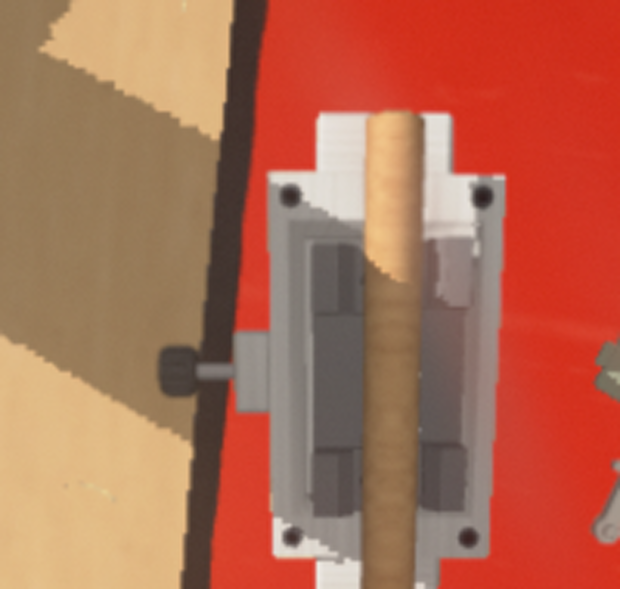

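```bash
python3 -c "
from h import *
im,c=load('w19');crop(im,220,20,330,240,2.7,'pics/w19d.png')
snap('scene','s20');snap('top','t20')
im,c=load('s20');crop(im,100,120,340,300,3.3,'pics/s20c.png')
im,c=load('t20');crop(im,140,130,400,290,3,'pics/t20c.png')"
```

```text
scene 28.48 [ 0.6593 -0.2562  0.2371] jaw 7.04 z [-0.  0. -1.] F [ 0.1 -0.  -0.2] w 0.401
top 28.53 [ 0.6594 -0.2562  0.2372] jaw 7.03 z [-0.  0. -1.] F [-0.3  0.5  0.3] w 0.396
```

View pics/w19d.png

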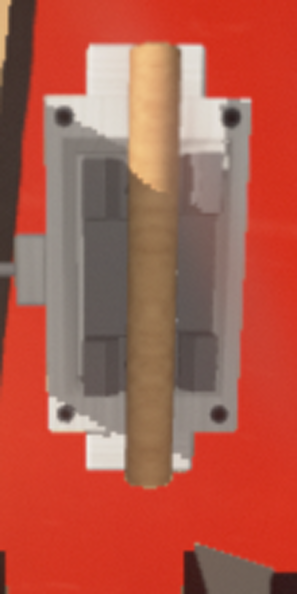

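View pics/s20c.png

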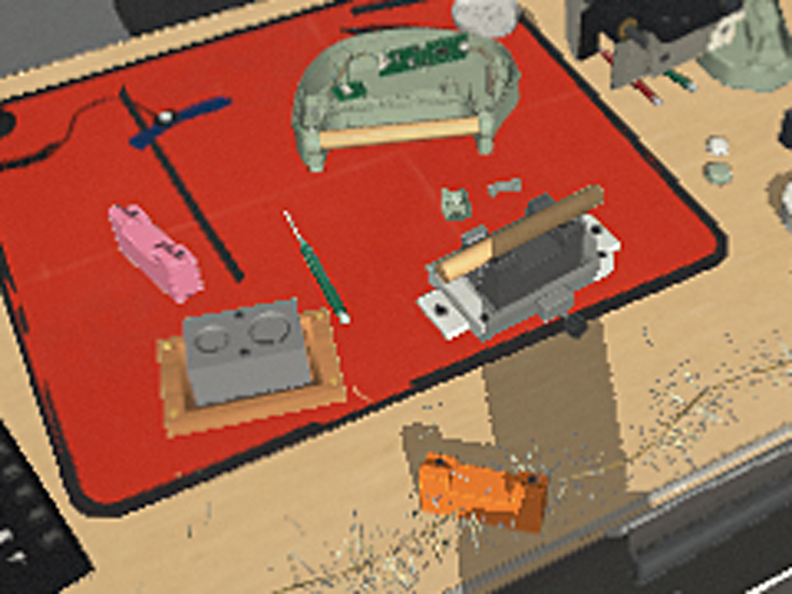

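View pics/t20c.png

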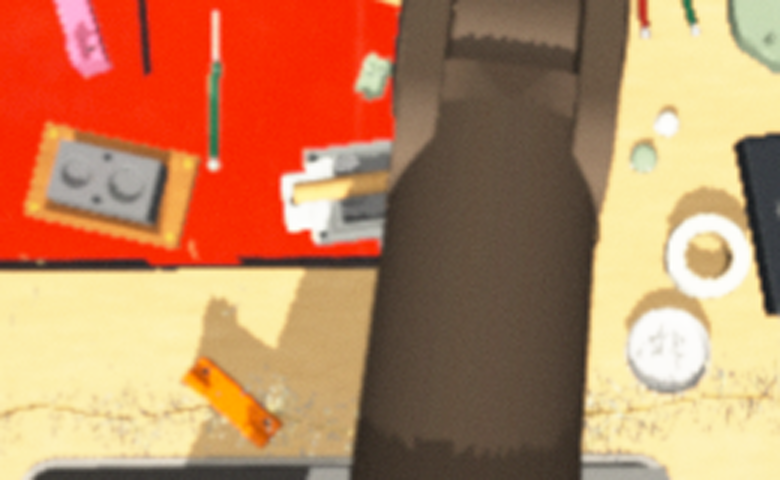

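```bash
python3 - <<'E'
from h import *
im,c=load('w19')
f=lambda L,o,s:np.array(L)/s+np.array(o)-.5+.5/s
a=np.radians(97)
def tf(P):
    d=P[:,:2]-[.6743,-.1992]
    return np.round(1e3*np.c_[d@[np.cos(a),np.sin(a)],d@[-np.sin(a),np.cos(a)]],1).tolist()
q=lambda L,z:tf(p2w(f(L,(220,20),2.7),z,c))
print("bar ends",q([(156,42),(150,486)],.0665),"sides",q([(132,60),(180,60),(125,470),(172,470)],.058))
print("pair",q([(84,158),(222,152),(216,390),(86,396)],.060),"plate",q([(45,96),(251,98),(236,431),(50,432)],.022))
E
```

```text
bar ends [[82.0, 0.2], [-81.2, -0.5]] sides [[77.5, 8.2], [77.6, -9.1], [-77.1, 9.2], [-77.1, -9.9]]
pair [[43.1, 25.6], [45.5, -25.1], [-43.6, -26.1], [-46.1, 25.0]] plate [[70.1, 41.8], [69.8, -41.8], [-69.9, -41.6], [-70.4, 41.4]]
```

All checks are good: the bar ends sit at +82.0 and −81.2 mm, and the pair and key are seated. I'm handing in.

```bash
python3 -c "
from cell import arm
print(arm.sign_off(), arm.observe()['clock'])"
```

```text
the job is handed in; nothing more can be done
the job is handed in; nothing more can be done
```

The changeover is finished and handed in at about 28.5 s, but one wrist-force reading went over the limit and may fail the attempt.

**What I did:** I set the solid insert on the desk, moved both halves together into the fixture, and put the solid insert in the storage block. I then laid the bar in the channel. I did not touch the dish, the driver, or the orange and pink look-alikes.

**Last checks:**

| Item | Result |
|---|---|
| Solid insert | Seated, within 1 mm and 0.6° of the block's pocket |
| Halves | Seated in the fixture with rebates facing, about 2 mm offset from each other lengthwise |
| Bar | Flat in the channel, ends at +82.0 and −81.2 mm, so centred within 0.5 mm |
| Gripper | Clear of everything |

**Check that failed:** at about 7 s, a too-fast descent over the storage block overshot by roughly 2.5 mm. The fingertips hit the block or a half, and the wrist force read about 203 N against the 120 N limit. It was back to zero at the next reading and nothing had visibly moved. I descended more gently after that, and contact forces stayed within a few newtons.

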